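# Back off a ratchet filter wheel by one notch

### The arm

A 6-joint arm with a two-finger parallel gripper is mounted at the origin on the work surface. World frame = base frame: x ahead of the robot, y to its left, z up, the work surface at z = 0. Lengths are in mm, angles in rad, forces in N, time in s.
With the tool pointing down it reaches from about 275 to 1000 mm from the base axis. Payload 8.4 kg.
Tool frame: the origin (TCP) lies at the very end of the fingers, on their centre line; the grasp point (between the pads) lies 19 mm behind it; z points along the fingers, y is the direction in which the jaws open and shut (so a half turn about z gives the same grasp; the last joint's range is limited). The gripper opens to 85 mm and grips with 20 to 120 N. Pads are 22 mm wide; open, the fingers measure 114 mm over their backs; the gripper's body (76 mm by 85 mm) begins 54 mm behind the grasp point. The pads swing forward as they close: fully open they stand 13 mm farther back than shut.
Start: joints at [1.189, 0.353, 1.633, -0, 1.155, -0.002], TCP at [231.708, 580.465, 231.281] pointing down, gripper open.
Joint ranges: [-2.63, 2.63], [-0.92, 2.1], [0.06, 2.66], [-1.3, 4.44], [0, 2.69], [-3.02, 3.02]. Speed limits (rad/s): [2.22, 2.22, 2.79, 3.14, 3.14, 3.14].

### API

Orientations are given as [roll, pitch, yaw] about the fixed x, y, z axes, in that order (R = Rz(yaw) Ry(pitch) Rx(roll)).
In Python, from rig import sense, grab_frame, get_calibration, sign_off, boxes_of, trace gives the robot as it stands.
- The arm moves only by the tool servo_tool, never from a script. Its argument "rows" is a list of rows, each a list of 3 entries, a list of its own where there are three numbers: the finger opening in mm, from 0 to 85.4, then the shift along the tool's x, y, z in mm, then the turn, a rotation vector about the tool's x, y, z in degrees. A call has 1 to 8 rows; each row shifts and turns the commanded pose from where the row before left it, along the tool's axes as they then stand; what a row does not reach is not made up. A row lasts 1/8 s, in which the tool goes at most 62.5 mm and 10.7 degrees, less where a joint would pass 70% of its speed; a pose out of reach is approached as far as the arm can. A call is refused whole if a number of a shift passes 62.5 or a number of a turn 10.7, either way. A call with a gripper value outside its range is refused whole. The fingers move at their own pace and stop on an object; "force" is the grip in N (left out, the last holds). Time passes only in rows, so rows that do not move let the fingers close. It gives the time, the measured TCP pose, the force and the opening at its end, in the units of the state.
- sense(): the state, without advancing time (a new reading comes with each control period).
- grab_frame(name): name is "side" or "top"; returns the picture (384x512x3 uint8, blue, green, red); there is no depth.
- get_calibration(name): a dict with "intrinsics" (3x3 intrinsics, pixels), "world_to_cam" (4x4, takes a point from world to camera coordinates). Camera axes: x right, y down, z forward; pixel columns grow to the right and rows downward; lengths in mm; the calibration is good to about 2 mm. A picture is of the moment at which its call begins. get_calibration takes no time and is no camera call.
- sign_off(): hands the job in, once; it reports no verdict.
Trained networks look in the newest picture that a camera, given by its name, has taken for a name from the list of things; names that differ only in an ending like _2 or _b are one class to them, and where a whole thing is asked for, a point or a joint stands for the part that bears it (a point fixed in the world has none). Each returns a list of dicts, best first, with "conf" (0 to 1); they miss things now and then, are a little off and sometimes report something else, mostly with a low value. They report only what shows in the picture. A call takes as long as a camera call.
- boxes_of(camera, thing): "centre" ([x, y, z] in mm, in the coordinates of the camera as it stood for that picture, good to about 4 mm: the middle of the surface that is visible of it).
- trace(camera, thing): "mask" (384x512 bool, what is visible of it).
The state is a dict: "clock": time; "qpos": joint angles; "qvel": joint speeds; "joint_efforts": joint torques, N m; "eef_pos": TCP position; "tcp_rot": TCP orientation; "contact_force": force on the tool from outside, world axes, zero at the start; "wrist_torque": the same for the moment, N m; "opening": opening from 0.0 (shut) to 1.0 (fully open).
Only numpy, scipy, OpenCV 4.12 (cv2) and the standard library are available. Lean on these libraries where they do the work, as an engineer would, in place of code of your own. Each camera call takes 0.05 s, during which the arm holds its last target. There are 200 camera calls.

### The job

The filter wheel was indexed one notch too far: with a fingertip lift the ratchet pawl by its orange side bar and swing it right over until it stays open, push a brass pin so that the wheel turns backward (counter-clockwise seen from above) by one notch, then swing the pawl down again so that it drops fully into the notch. Use only light touches and pushes: grip and lift nothing, force nothing, and leave the red tubes, the mirror and the screwdriver where they are.

Things in the scene. Friction and masses are not known exactly. Their poses are not given: they have to be found in the camera images.
- indexer: Fixed device, a black base plate 200 (x) x 330 (y) x 12 mm carrying wheel and pawl. Origin: on the bench under the wheel's axis; z up; +y points from the wheel's axis to the pawl's blue bracket. The plate spans x = -100 to 100, y = -120 to 210 mm. The bracket is 30 x 30 mm, 66 mm high, centred at x = 0, y = 135 mm.
- wheel_top (a point): Centre of the level ratchet wheel's hub top, 48 mm above the bench. Hub radius 18 mm; grey disc with 5 colour filters, top at 40 mm; 10 steel teeth round it, outer radius 100 mm, tops at 44 mm above the bench. Five brass pins stand on it.
- wheel (a joint): Turn of the wheel, rad, within 0.03 of 0 at the start; grows counter-clockwise seen from above = backward. One notch is 0.628 rad (10 notches), so the wanted reading is 0.628. Light friction (about 1 N at a pin); it stays where it is left. With the pawl down it is blocked backward (play about 0.07 rad either way); turned forward, the sloped nose rides up over the teeth.
- pawl (a joint): Lift of the pawl about a level hinge along the device's x, rad: 0 = fully down in a notch, 1.6 = swung over away from the wheel, at its stop. Only its weight moves it: let go below about 1.0 it falls shut, above about 1.3 it falls open and stays. On top of a tooth it reads about 0.2. Lifting takes about 1 N at the bar.
- pawl_hinge (a point): Middle of the pawl's hinge pin: x = 0, y = 135, z = 56 mm in the device's frame. An upright finger beside the arm (device x about 40 mm, tip 80 mm above the bench), pushes the bar towards +y and up along its arc until it goes over, and from behind the open bar towards -y and up to bring it back; follow the arc, as a level push may bind by friction.
- pawl_bar (a point): Middle of the free part of the orange side bar: level, round, 10 mm thick, along the device's x, 28 mm to either side of this point; the pawl's arm and stem lie at device x = -6 to 6 mm. Pawl down: x = 35, y = 85, z = 106 mm in the device's frame, free below down to the wheel. Pawl open: y = 187, z = 104 mm. It swings about the hinge on a radius of 71 mm, highest 127 mm above the bench.
- pawl_nose (a point): Middle of the tip of the pawl's steel nose (14 mm radially, 6 mm wide at the tip, 10 mm deep in the notch when down; notches are about 23 mm wide there).
- pin0 (a point): Top centre of a brass pin, upright, 8 mm thick, standing on the wheel 62 mm from its axis, top 68 mm above the bench, 28 mm above the disc. At the start 18 deg counter-clockwise (from above) from the device's +y.
- pin1 (a point): The same, 90 deg counter-clockwise from the device's +y at the start (on the -x side).
- pin2 (a point): The same, 162 deg.
- pin3 (a point): The same, 234 deg.
- pin4 (a point): The same, 306 deg.
- tube_a: Loose red lens tube, standing, 36 mm across, 80 mm high, origin at the centre of its underside. Bystander.
- tube_b: A second such tube. Bystander.
- mirror: Loose mirror mount, on a round foot 52 mm across, 104 mm high, origin at the centre of its underside. Bystander.
- driver: Loose blue-handled screwdriver, 160 mm long, lying on the bench on the device's -x side, x along it. Bystander.

How it is judged (in metres and radians):
On the way, in this order (a step that is already met when the one before it is completed fails the run):
1. the pawl is lifted clear of the teeth while the wheel still stands at its old notch (value of joint pawl above 0.5 rad and value of joint wheel between -0.2 and 0.2 rad), for 0.1 s.
2. with the pawl still lifted, the wheel is pushed back about one notch (value of joint pawl above 0.12 rad and value of joint wheel between 0.43 and 0.83 rad), for 0.1 s.
At the end, for the whole second after the job is handed in: The wheel rests one notch back (joint 0.52 to 0.74 rad) and the pawl is fully down in that notch (joint under 0.06 rad) (value of joint wheel between 0.52 and 0.74 rad and value of joint pawl below 0.06 rad and velocity of joint wheel between -0.05 and 0.05 rad/s); the robot touches nothing.
It fails at once if a bystander is moved more than 25 mm, lifted or knocked over (distance of any of tube_a, tube_b, mirror, driver from where it was at the start of the episode above 0.025 m or angle between any of tube_a, tube_b, mirror's own z axis and vertical above 0.5 rad or height (world z) of any of tube_a, tube_b, mirror, driver above 0.02 m).
It fails at once if the pawl, the wheel or the bracket is gripped or forced (over 30 N) (contact force between the fingers and indexer above 30 N).
It also fails if it takes over 67 s, if anything falls off the work surface, if the arm or the gripper's body presses on something with over 40 N, if the wrist force passes 120 N, or if a joint passes its speed limit or range.

## Working session

There is one attempt and no reset: what is moved stays moved. The work goes in short steps, Python scripts to look and compute and a tool call to move; the robot and the scene stay as the last step left them, time stands still between calls to the robot, and variables do not carry over. Pictures are saved under pics/ and viewed, about 8 in all and at most 12, crops included, and the job is handed in when it is done.

Besides the shell and the picture viewer there is one more tool, called after "Emit:" as name(argument=value, ...), one argument or row to a line, values as JSON. servo_tool: Moves the arm, as the interface text tells. Its arguments: {"type":"object","properties":{"rows":{"type":"array","items":{"type":"array"}},"force":{"type":"number"}},"required":["rows"]}

```bash
mkdir -p pics; cat > h.py <<'E'
import numpy as np, cv2
from rig import *
def c2w(cam,p):
    T=np.linalg.inv(get_calibration(cam)["world_to_cam"]); return (T@np.append(p,1))[:3]
def pix(cam,w):
    c=get_calibration(cam); p=(c["world_to_cam"]@np.append(w,1))[:3]; q=c["intrinsics"]@p; return q[:2]/q[2]
E
python3 - <<'E'
from h import *
s=sense(); print(s["clock"],s["eef_pos"],s["tcp_rot"])
ims=[]
for c in ["side","top"]:
    im=grab_frame(c); cv2.imwrite(f"pics/{c}0.png",im)
    for t in ["wheel_top","pawl_hinge","pawl_bar","pawl_nose","pin0","indexer","tube_a","mirror","driver"]:
        for b in boxes_of(c,t)[:5]:
            if b["conf"]>.3: print(c,t,round(b["conf"],2),c2w(c,b["centre"]).round(0))
E
```

```text
0.0 [231.54113216 580.0330964  230.59038968] [-3.14027390e+00 -1.87568014e-05  2.76173942e+00]
side wheel_top 0.97 [553. -90.  39.]
side wheel_top 0.55 [ 625. -259.   50.]
side pawl_hinge 0.89 [542.  -4.  11.]
side pawl_bar 0.57 [555.  -6.  86.]
side pawl_nose 0.91 [553. -10.  84.]
side pin0 0.69 [556. -88.  38.]
side pin0 0.54 [555. -12.  84.]
side indexer 0.57 [540.  -8.  10.]
side tube_a 0.6 [704.  -5.  52.]
side tube_a 0.56 [ 630. -259.   44.]
side mirror 0.81 [ 728. -117.   59.]
side driver 0.86 [ 428. -116.   21.]
top wheel_top 0.88 [ 568. -102.   40.]
top pawl_hinge 0.63 [560. -57.  13.]
top pawl_bar 0.79 [555.  -7.  71.]
top pawl_nose 0.7 [558.  -9.  72.]
top pawl_nose 0.36 [ 724. -135.   23.]
top pin0 0.77 [ 569. -102.   42.]
top indexer 0.82 [556. -58.  11.]
top tube_a 0.74 [705. -16.  77.]
top tube_a 0.67 [ 628. -269.   78.]
top mirror 0.59 [ 722. -131.   21.]
```

View pics/top0.png

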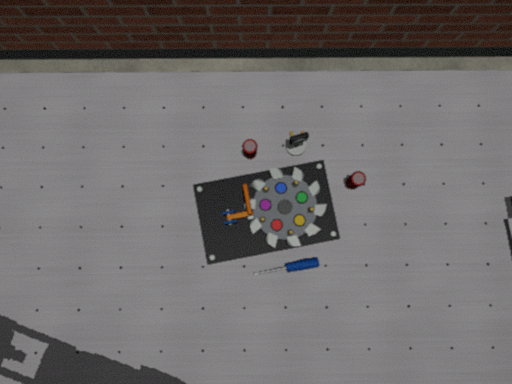

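View pics/side0.png

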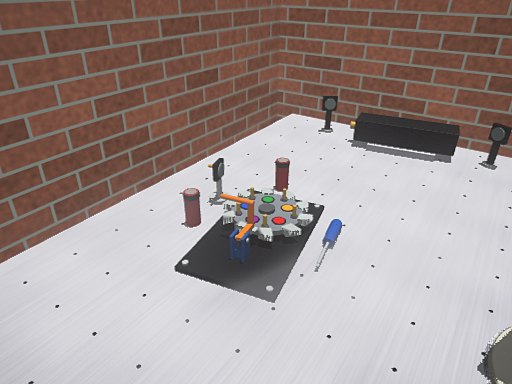

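The top view shows the plate with corners near (194,186), (323,161), (339,239) and (208,264), the hub at (285,207), the bracket at (230,216) and the orange bar at (248,198). The tubes are at (250,147) and (357,179), the mirror at (297,142). The side view agrees. Next I'll fit the device pose.

```bash
cat > fit.py <<'E'
from h import *
from scipy.optimize import least_squares
def ray(cam,uv,z):
    c=get_calibration(cam);T=np.linalg.inv(c["world_to_cam"]);d=T[:3,:3]@np.linalg.solve(c["intrinsics"],[*uv,1]);o=T[:3,3];return o+d*(z-o[2])/d[2]
E
python3 - <<'E'
from fit import *
im=cv2.imread("pics/top0.png"); 
m=((im.max(2)<50)).astype(np.uint8); roi=np.zeros_like(m); roi[155:270,188:345]=1; m*=roi
# hull of largest dark component
n,l,st,_=cv2.connectedComponentsWithStats(m); k=1+st[1:,4].argmax()
pts=np.argwhere(l==k)[:,::-1].astype(np.float32)
W=np.array([ray("top",p,12)[:2] for p in pts],np.float32)
r=cv2.minAreaRect(W); print(r, cv2.boxPoints(r).round(1))
# wheel hub + screws etc
hsv=cv2.cvtColor(im,cv2.COLOR_BGR2HSV)
b=boxes_of("top","wheel_top")
print(c2w("top",b[0]["centre"]) if b else 0)
C=im[140:275,185:345]; cv2.imwrite("pics/c0.png",cv2.resize(C,None,fx=5,fy=4.4,interpolation=cv2.INTER_CUBIC))
c=get_calibration("top"); print(np.linalg.inv(c["world_to_cam"]).round(3),c["intrinsics"])
E
```

```text
Traceback (most recent call last):
  File "fit.py", line 4, in ray
    c=get_calibration(cam);T=np.linalg.inv(c["world_to_cam"]);d=T[:3,:3]@np.linalg.solve(c["intrinsics"],[*uv,1]);o=T[:3,3];return o+d*(z-o[2])/d[2]
ValueError: time passes only in moves, steps and waits
```

```bash
cat > h.py <<'E'
import numpy as np, cv2
from rig import *
CAL={c:get_calibration(c) for c in ("side","top")}
def c2w(cam,p): return (np.linalg.inv(CAL[cam]["world_to_cam"])@np.append(p,1))[:3]
def pix(cam,w):
    c=CAL[cam]; p=(c["world_to_cam"]@np.append(w,1))[:3]; q=c["intrinsics"]@p; return q[:2]/q[2]
def ray(cam,uv,z):
    c=CAL[cam];T=np.linalg.inv(c["world_to_cam"]);d=T[:3,:3]@np.linalg.solve(c["intrinsics"],[*uv,1]);o=T[:3,3];return o+d*(z-o[2])/d[2]
E
python3 - <<'E'
from h import *
im=cv2.imread("pics/top0.png"); 
m=((im.max(2)<50)).astype(np.uint8); roi=np.zeros_like(m); roi[155:270,188:345]=1; m*=roi
n,l,st,_=cv2.connectedComponentsWithStats(m); k=1+st[1:,4].argmax()
pts=np.argwhere(l==k)[:,::-1].astype(np.float32)
W=np.array([ray("top",p,12)[:2] for p in pts],np.float32)
r=cv2.minAreaRect(W); print(r, cv2.boxPoints(r).round(1))
C=im[140:275,185:345]; cv2.imwrite("pics/c0.png",cv2.resize(C,None,fx=4.4,fy=4.4,interpolation=cv2.INTER_CUBIC))
c=CAL["top"]; print(np.linalg.inv(c["world_to_cam"]).round(3),c["intrinsics"])
E
```

```text
((549.7996215820312, 9.221275329589844), (195.14479064941406, 190.2042694091797), 10.401257514953613) [[ 436.7   85.1]
 [ 471.  -101.9]
 [ 662.9  -66.7]
 [ 628.6  120.4]]
[[-1.000000e-02 -9.940000e-01  1.070000e-01  4.660910e+02]
 [-1.000000e+00  9.000000e-03 -1.100000e-02 -2.454000e+01]
 [ 1.000000e-02 -1.070000e-01 -9.940000e-01  1.223237e+03]
 [ 0.000000e+00  0.000000e+00  0.000000e+00  1.000000e+00]] [[495.93468771   0.         257.85444569]
 [  0.         495.93468771 197.31856594]
 [  0.           0.           1.        ]]
```

View pics/c0.png

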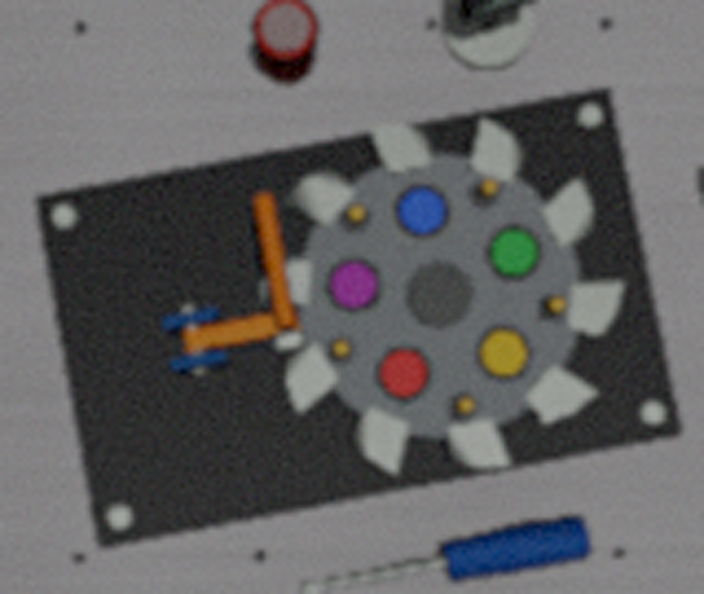

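The crop shows plate corners at (38,198), (608,90), (680,433) and (102,546), the hub at (438,294), and the pins. pin0 is at (341,348) and pin1 at (465,404).

```bash
cat > dev.py <<'E'
from h import *
from scipy.optimize import least_squares
def pin(i,w): a=np.radians(18+72*i)+w; return [-62*np.sin(a),62*np.cos(a),68]
def D(p,q):  # device->world; p=(x,y,th)
    c,s=np.cos(p[2]),np.sin(p[2]); return np.array([p[0]+c*q[0]-s*q[1],p[1]+s*q[0]+c*q[1],q[2]])
E
python3 - <<'E'
from dev import *
o=lambda u,v:np.array([(u+.5)/4.4-.5+185,(v+.5)/4.4-.5+140])
pl=[([100,210,12],(38,198)),([100,-120,12],(608,90)),([-100,-120,12],(680,433)),([-100,210,12],(102,546)),([0,0,48],(438,294)),([6,85,106],(285,325)),([62,85,106],(263,194))]
pn=[(0,(341,348)),(1,(465,404)),(2,(556,304)),(3,(488,187)),(4,(357,213))]
f=lambda p:np.concatenate([pix("top",D(p,a))-o(*b) for a,b in pl]+[pix("top",D(p,pin(i,p[3])))-o(*b) for i,b in pn])
r=least_squares(f,[560,-100,.17,0],x_scale=[10,10,.1,.1],loss="soft_l1"); p=r.x
print(p, f(p).reshape(-1,2).round(1).tolist())
np.save("dev.npy",p)
for q in ([0,0,0],[0,135,56],[35,85,106],[35,187,104],pin(0,p[3]),pin(1,p[3]),pin(2,p[3])): print(q,D(p,q).round(1))
im=cv2.imread("pics/side0.png"); im=cv2.resize(im[150:310,160:360],None,fx=4,fy=4,interpolation=cv2.INTER_CUBIC)
for q in [[100,210,12],[-100,210,12],[-100,-120,12],[0,0,48],[7,85,106],[63,85,106],[0,135,56],[15,150,66],[-15,150,66]]+[pin(i,p[3]) for i in range(5)]:
    u=(pix("side",D(p,q))-[160,150])*4; cv2.circle(im,tuple(int(x) for x in u),4,(0,255,255),1)
cv2.imwrite("pics/s1.png",im[:600])
E
```

```text
[ 5.69918750e+02 -1.01248953e+02  1.82476155e-01  7.22757807e-03] [[-1.2, -0.4], [0.3, -0.9], [0.8, 0.5], [-1.1, 1.0], [0.4, 0.1], [-0.5, -4.7], [-0.2, 0.9], [-0.0, 0.0], [0.3, 0.3], [0.5, 0.1], [0.4, -0.3], [-0.2, -0.1]]
[0, 0, 0] [ 569.9 -101.2    0. ]
[0, 135, 56] [545.4  31.5  56. ]
[35, 85, 106] [588.9 -11.3 106. ]
[35, 187, 104] [570.4  89.  104. ]
[np.float64(-19.584727312184352), np.float64(58.8254915500702), 68] [540. -47.  68.]
[np.float64(-61.998380632623906), np.float64(-0.44810593868503196), 68] [ 509.  -112.9   68. ]
[np.float64(-18.732379166230427), np.float64(-59.10243625073823), 68] [ 562.2 -162.8   68. ]
```

View pics/s1.png

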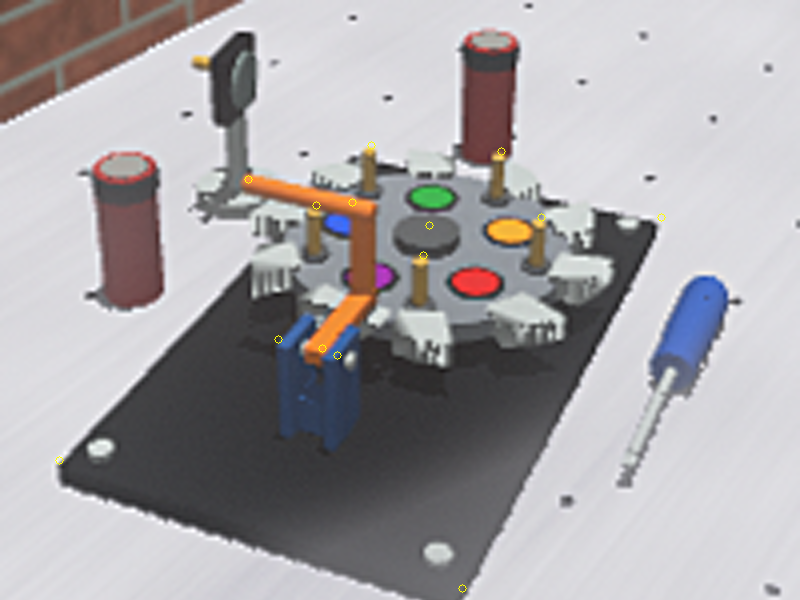

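The fit agrees with both views to about 1–2 mm: hub, pins and bar all land on their features. First I'll shut the fingers and turn the tool to the device axes, so that tool x = device +y and tool y = device +x.

Emit:
servo_tool(
  rows=[
    [0,[0,0,0],[0,0,9.63]],
    [0,[0,0,0],[0,0,9.63]],
    [0,[0,0,0],[0,0,9.63]],
    [0,[0,0,0],[0,0,9.63]],
    [0,[0,0,0],[0,0,9.63]],
    [0,[0,0,0],[0,0,9.65]],
    [0,[0,0,0],[0,0,0]],
  ],
  force=20,
)

```text
clock: 1.88
eef_pos: [231.7, 580.5, 231.3]
tcp_rot: [3.142, -0.0, 1.754]
contact_force: [0.6, -0.1, 0.0]
opening: -0.003
```

Emit:
servo_tool(
  rows=[
    [0,[-55,20,0],[0,0,0]],
    [0,[-55,20,0],[0,0,0]],
    [0,[-55,20,0],[0,0,0]],
    [0,[-55,20,0],[0,0,0]],
    [0,[-55,20,0],[0,0,0]],
    [0,[-55,20,0],[0,0,0]],
    [0,[-55,20,0],[0,0,0]],
    [0,[-55,20,0],[0,0,0]],
  ],
)

```text
clock: 2.88
eef_pos: [469.7, 175.1, 231.6]
tcp_rot: [3.141, -0.0, 1.758]
contact_force: [0.9, 0.0, 0.2]
opening: -0.002
```

```bash
cat > st.py <<'E'
from dev import *
p=np.load("dev.npy"); s=sense(); c,n=np.cos(p[2]),np.sin(p[2]); d=s["eef_pos"][:2]-p[:2]
print("t",s["clock"],"TCP device",round(c*d[0]+n*d[1],1),round(-n*d[0]+c*d[1],1),round(s["eef_pos"][2],1),"rot",s["tcp_rot"].round(4) if hasattr(s["tcp_rot"],"round") else s["tcp_rot"],"F",np.round(s["contact_force"],1),s["opening"], "yaw err deg",np.degrees(s["tcp_rot"][2]-p[2]-np.pi/2))
E
python3 st.py
```

```text
t 2.875 TCP device -48.4 289.9 231.6 rot [ 3.1407e+00 -2.0000e-04  1.7577e+00] F [0.9 0.  0.2] -0.00199928275131429 yaw err deg 0.2563474331025734
```

Emit:
servo_tool(
  rows=[
    [0,[-48,18,0],[0,0,0]],
    [0,[-48,18,0],[0,0,0]],
    [0,[-48,18,0],[0,0,0]],
    [0,[-48,18,0],[0,0,0]],
    [0,[-48,18,25],[0,0,0]],
    [0,[0,0,50],[0,0,0]],
    [0,[0,0,50],[0,0,0]],
    [0,[0,0,20],[0,0,0]],
  ],
)

```text
clock: 3.88
eef_pos: [598.9, -43.1, 83.2]
tcp_rot: [-3.137, -0.001, 1.757]
contact_force: [0.7, -0.3, 0.2]
opening: -0.001
```

```bash
python3 st.py; python3 - <<'E'
from h import *
a=grab_frame("side")[150:310,160:360]; b=grab_frame("top")[140:275,185:345]
a=cv2.resize(a,(500,400),interpolation=cv2.INTER_CUBIC);b=cv2.resize(b,(300,253),interpolation=cv2.INTER_CUBIC)
o=np.zeros((400,800,3),np.uint8);o[:,:500]=a;o[:253,500:]=b;cv2.imwrite("pics/p1.png",o)
E
```

```text
t 3.875 TCP device 39.0 51.9 83.2 rot [-3.1375e+00 -1.1000e-03  1.7572e+00] F [ 0.7 -0.3  0.2] -0.0012625018322856476 yaw err deg 0.22589853893799347
```

View pics/p1.png

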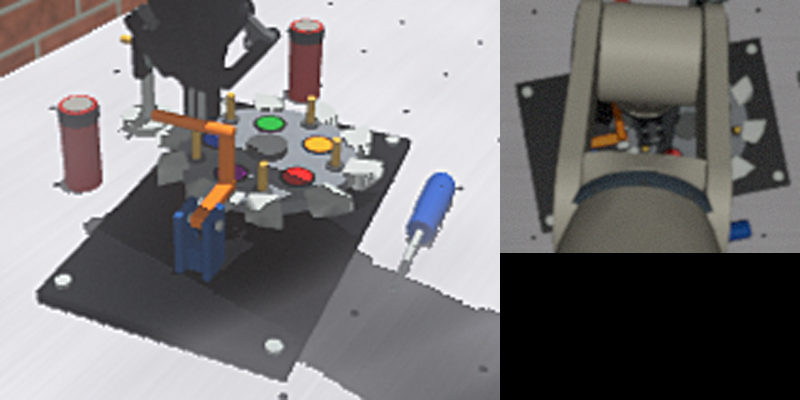

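The side view shows the shut finger standing on the wheel side of the orange bar, clear of pins and tubes. Next I'll push the bar along its arc.

Emit:
servo_tool(
  rows=[
    [0,[9,0,0],[0,0,0]],
    [0,[8,0,0],[0,0,0]],
    [0,[5,0,-3],[0,0,0]],
    [0,[5,0,-4],[0,0,0]],
    [0,[5,0,-4],[0,0,0]],
    [0,[6,0,-3],[0,0,0]],
    [0,[6,0,-2.5],[0,0,0]],
    [0,[6,0,-1.5],[0,0,0]],
  ],
)

```text
clock: 4.97
eef_pos: [591.5, 6.7, 104.3]
tcp_rot: [-3.141, -0.0, 1.753]
contact_force: [-0.4, -0.6, 0.5]
opening: -0.001
```

Emit:
servo_tool(
  rows=[
    [0,[6,0,-1],[0,0,0]],
    [0,[6,0,-1],[0,0,0]],
    [0,[6,0,-0.5],[0,0,0]],
    [0,[6,0,0.5],[0,0,0]],
    [0,[6,0,1],[0,0,0]],
    [0,[6,0,1.5],[0,0,0]],
    [0,[6,0,2],[0,0,0]],
    [0,[6,0,3],[0,0,0]],
  ],
)

```text
clock: 5.98
eef_pos: [582.9, 53.8, 98.6]
tcp_rot: [-3.142, -0.0, 1.753]
contact_force: [-0.8, -0.5, 0.1]
opening: 0.002
```

```bash
python3 st.py; python3 - <<'E'
from h import *
a=grab_frame("side")[150:310,160:360]
cv2.imwrite("pics/p2.png",cv2.resize(a,(500,400),interpolation=cv2.INTER_CUBIC))
E
```

```text
t 5.975 TCP device 40.9 150.1 98.6 rot [-3.1416 -0.      1.7529] F [-0.8 -0.5  0.1] 0.0016042246384966924 yaw err deg -0.01906462980726772
```

View pics/p2.png

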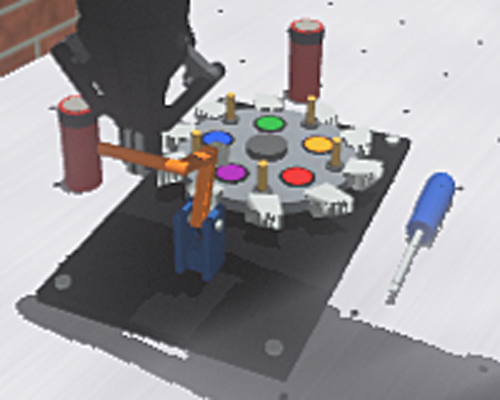

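The side view shows the bar pushed up and over, roughly 1.2 rad, with the finger behind it. A little further to go, then I'll withdraw upward.

Emit:
servo_tool(
  rows=[
    [0,[6,0,3],[0,0,0]],
    [0,[6,0,4],[0,0,0]],
    [0,[4,0,3],[0,0,0]],
    [0,[0,0,0],[0,0,0]],
    [0,[-20,0,0],[0,0,0]],
    [0,[-40,0,-20],[0,0,0]],
    [0,[-40,-30,-40],[0,0,0]],
    [0,[-40,-40,-20],[0,0,0]],
  ],
)

```text
clock: 7.02
eef_pos: [538.0, -82.7, 169.8]
tcp_rot: [3.139, 0.001, 1.753]
contact_force: [1.1, -0.8, 0.4]
opening: 0.0
```

```bash
python3 st.py; python3 - <<'E'
from h import *
a=grab_frame("side")[150:310,160:360]
cv2.imwrite("pics/p3.png",cv2.resize(a,(500,400),interpolation=cv2.INTER_CUBIC))
E
```

```text
t 7.025 TCP device -28.0 24.0 169.8 rot [3.1386e+00 1.4000e-03 1.7530e+00] F [ 1.1 -0.8  0.4] 0.0002497506578952794 yaw err deg -0.01308202040806501
```

View pics/p3.png

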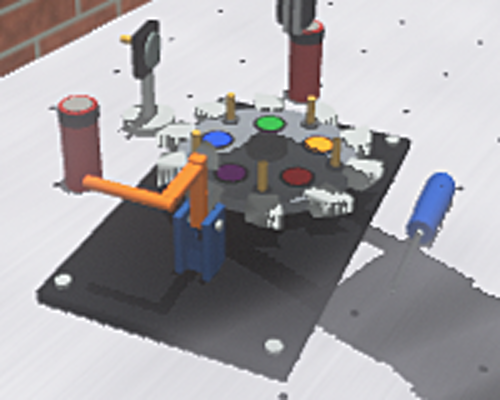

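The pawl lies open, with the bar on the far side of the bracket. Next I'll go to the +y side of pin1.

Emit:
servo_tool(
  rows=[
    [0,[2,-29,10],[0,0,0]],
    [0,[0,0,40],[0,0,0]],
    [0,[0,0,40],[0,0,0]],
    [0,[0,0,22],[0,0,0]],
    [0,[0,0,0],[0,0,0]],
  ],
)

```text
clock: 7.7
eef_pos: [507.1, -84.2, 54.6]
tcp_rot: [-3.139, -0.001, 1.752]
contact_force: [0.7, -0.1, -0.0]
opening: 0.002
```

```bash
python3 st.py
```

```text
t 7.7 TCP device -58.7 28.2 54.6 rot [-3.1387e+00 -9.0000e-04  1.7523e+00] F [ 0.7 -0.1 -0. ] 0.001749796453143684 yaw err deg -0.0550660548890489
```

Emit:
servo_tool(
  rows=[
    [0,[-8,1,0],[0,0,0]],
    [0,[-7,1,0],[0,0,0]],
    [0,[-7,0,0],[0,0,0]],
    [0,[-7,0,0],[0,0,0]],
    [0,[-7,0,0],[0,0,0]],
    [0,[-6,0,0],[0,0,0]],
    [0,[-5,0,0],[0,0,0]],
    [0,[0,0,0],[0,0,0]],
  ],
)

```text
clock: 8.7
eef_pos: [518.7, -129.7, 55.7]
tcp_rot: [-3.141, 0.0, 1.753]
contact_force: [-0.7, 0.7, -0.4]
opening: -0.0
```

```bash
python3 st.py; python3 - <<'E'
from dev import *
p=np.load("dev.npy")
a=cv2.resize(grab_frame("side")[150:310,160:360],None,fx=4,fy=4,interpolation=cv2.INTER_CUBIC)
for i in range(5):
    u=(pix("side",D(p,pin(i,.628)))-[160,150]+.5)*4-.5; cv2.circle(a,tuple(int(round(x)) for x in u),5,(0,255,255),1)
cv2.imwrite("pics/p4.png",a[:600])
E
```

```text
t 8.7 TCP device -55.6 -18.7 55.7 rot [-3.1413e+00  1.0000e-04  1.7527e+00] F [-0.7  0.7 -0.4] -0.00018631759687359525 yaw err deg -0.030576961553393716
```

View pics/p4.png

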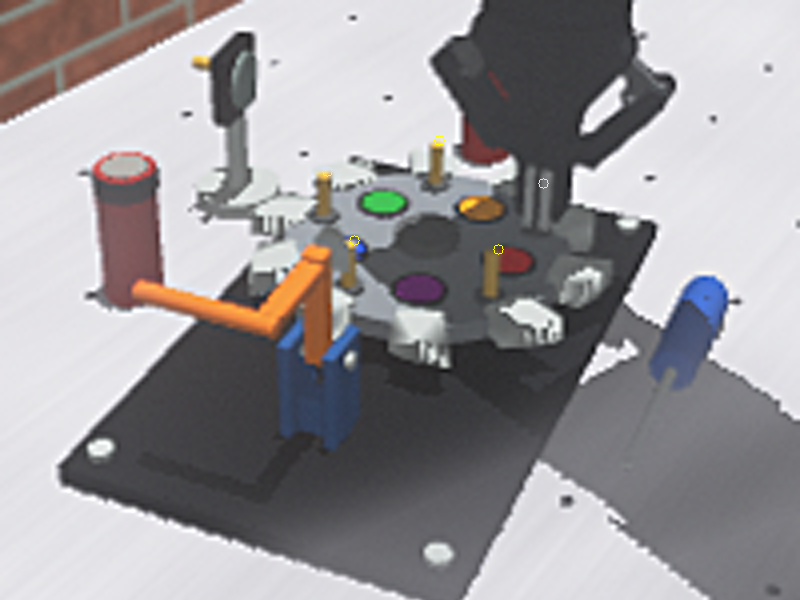

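The pins sit just short of the yellow 0.628 rad marks. pin0 is at about (491,252) against (498,249), which is roughly 0.05 rad. I'll push about 3 mm more, back off, and measure from above.

Emit:
servo_tool(
  rows=[
    [0,[-1.5,0,0],[0,0,0]],
    [0,[-1.5,0,0],[0,0,0]],
    [0,[0,0,0],[0,0,0]],
    [0,[10,0,0],[0,0,0]],
    [0,[0,0,-50],[0,0,0]],
    [0,[0,0,-60],[0,0,0]],
    [0,[50,50,-20],[0,0,0]],
    [0,[62,50,0],[0,0,0]],
  ],
)

```text
clock: 9.75
eef_pos: [583.4, -16.9, 185.5]
tcp_rot: [3.137, 0.001, 1.751]
contact_force: [0.8, 0.1, -1.2]
opening: 0.005
```

Emit:
servo_tool(
  rows=[
    [0,[62,0,0],[0,0,0]],
    [0,[62,0,0],[0,0,0]],
    [0,[40,0,0],[0,0,0]],
    [0,[0,0,0],[0,0,0]],
  ],
)

```text
clock: 10.25
eef_pos: [550.6, 146.3, 182.8]
tcp_rot: [-3.141, -0.0, 1.757]
contact_force: [0.6, 0.2, 0.2]
opening: -0.0
```

```bash
python3 st.py; cat > look.py <<'E'
import sys
from dev import *
p=np.load("dev.npy"); n=sys.argv[1]; w=float(sys.argv[2])
a=cv2.resize(grab_frame("side")[150:300,160:335],None,fx=2.6,fy=2.6,interpolation=cv2.INTER_CUBIC)
b=cv2.resize(grab_frame("top")[155:255,240:340],None,fx=3.4,fy=3.4,interpolation=cv2.INTER_CUBIC)
for i in range(5):
    for im,c,o,f in((a,"side",[160,150],2.6),(b,"top",[240,155],3.4)):
        u=(pix(c,D(p,pin(i,w)))-o+.5)*f-.5; cv2.circle(im,tuple(int(round(x)) for x in u),6,(0,255,255),1)
o=np.zeros((400,800,3),np.uint8);o[:a.shape[0],:455]=a;o[:340,457:797]=b; cv2.imwrite(n,o)
E
python3 look.py pics/p5.png .628
```

```text
t 10.25 TCP device 25.9 246.9 182.8 rot [-3.1414e+00 -4.0000e-04  1.7568e+00] F [0.6 0.2 0.2] -2.6854287289650744e-06 yaw err deg 0.19971908743301167
```

View pics/p5.png

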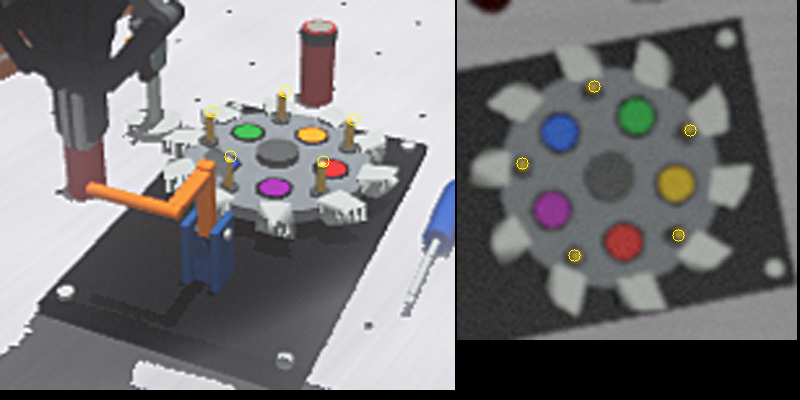

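In both views the pins fall on the 0.628 rad marks and the pawl is still open. Next I'll go down behind the open bar.

Emit:
servo_tool(
  rows=[
    [0,[-25,13,10],[0,0,0]],
    [0,[0,0,40],[0,0,0]],
    [0,[0,0,40],[0,0,0]],
    [0,[0,0,14],[0,0,0]],
    [0,[0,0,0],[0,0,0]],
  ],
)

```text
clock: 10.98
eef_pos: [568.8, 120.3, 78.5]
tcp_rot: [-3.14, 0.0, 1.752]
contact_force: [0.6, 0.4, 0.9]
opening: 0.003
```

```bash
python3 st.py
```

```text
t 10.975 TCP device 39.1 218.1 78.5 rot [-3.1401e+00  1.0000e-04  1.7521e+00] F [0.6 0.4 0.9] 0.003499774880910957 yaw err deg -0.06920542839607997
```

Emit:
servo_tool(
  rows=[
    [0,[-8,0,0],[0,0,0]],
    [0,[-7,0,0],[0,0,0]],
    [0,[-4,0,-4],[0,0,0]],
    [0,[-4,0,-3.5],[0,0,0]],
    [0,[-4,0,-3],[0,0,0]],
    [0,[-4.5,0,-3],[0,0,0]],
    [0,[-5.5,0,-2.5],[0,0,0]],
    [0,[-6,0,-2.5],[0,0,0]],
  ],
)

```text
clock: 11.98
eef_pos: [576.7, 78.4, 97.4]
tcp_rot: [-3.141, 0.0, 1.753]
contact_force: [0.8, 0.1, 0.8]
opening: -0.001
```

Emit:
servo_tool(
  rows=[
    [0,[-6,0,-2],[0,0,0]],
    [0,[-6,0,-1],[0,0,0]],
    [0,[-6,0,-1],[0,0,0]],
    [0,[-6,0,-0.5],[0,0,0]],
    [0,[-6,0,0],[0,0,0]],
    [0,[-6,0,0],[0,0,0]],
    [0,[-6,0,0],[0,0,0]],
    [0,[0,0,0],[0,0,0]],
  ],
)

```text
clock: 12.98
eef_pos: [584.5, 37.1, 101.8]
tcp_rot: [-3.142, 0.0, 1.752]
contact_force: [0.1, -1.2, 0.2]
opening: 0.001
```

```bash
python3 st.py;python3 look.py pics/p6.png .628
```

```text
t 12.975 TCP device 39.4 133.4 101.8 rot [-3.1416  0.      1.7524] F [ 0.1 -1.2  0.2] 0.0014338038488890478 yaw err deg -0.04905958482326178
```

View pics/p6.png

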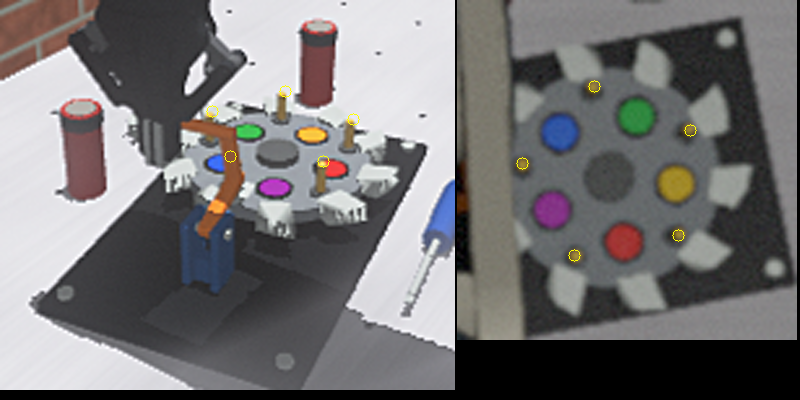

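The bar shows at about (182,124)–(237,130), not yet back at its start place of (161,117)–(244,137). It is either resting against the finger or still falling. I'll withdraw and check.

Emit:
servo_tool(
  rows=[
    [0,[15,0,0],[0,0,0]],
    [0,[40,0,0],[0,0,0]],
    [0,[50,0,-20],[0,0,0]],
    [0,[40,0,-40],[0,0,0]],
    [0,[60,0,-30],[0,0,0]],
    [0,[50,0,0],[0,0,0]],
    [0,[50,0,0],[0,0,0]],
    [0,[0,0,0],[0,0,0]],
  ],
)

```text
clock: 14.08
eef_pos: [528.3, 337.5, 189.8]
tcp_rot: [3.141, -0.001, 1.757]
contact_force: [0.2, 0.5, 0.1]
opening: -0.004
```

```bash
python3 st.py;sed -i 's/^o=np.zeros/for q in ([7,85,106],[63,85,106]):\n    u=(pix("side",D(p,q))-[160,150]+.5)*2.6-.5; cv2.circle(a,tuple(int(round(x)) for x in u),6,(255,0,255),1)\no=np.zeros/' look.py; python3 look.py pics/p7.png .628
```

```text
t 14.075 TCP device 38.7 439.0 189.8 rot [ 3.1412e+00 -1.1000e-03  1.7572e+00] F [0.2 0.5 0.1] -0.0037794475155772645 yaw err deg 0.22503207728764218
```

View pics/p7.png

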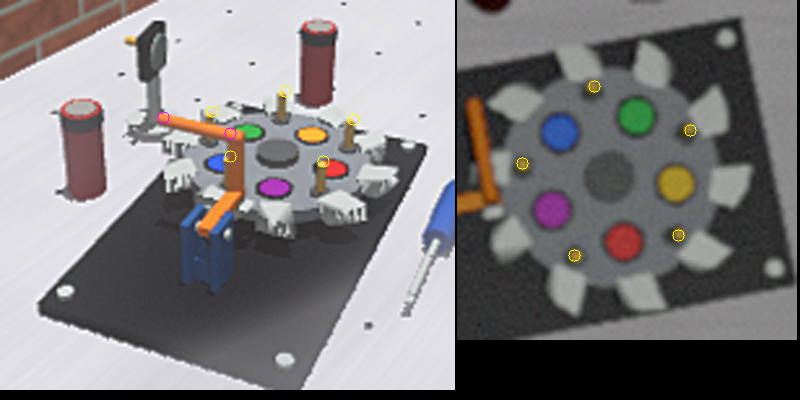

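The pawl looks fully down. I'll compare it numerically with its start position; resting on a tooth would shift the bar about 14 mm.

```bash
python3 - <<'E'
from dev import *
p=np.load("dev.npy")
def om(im,r):
    y0,y1,x0,x1=r; h=cv2.cvtColor(im,cv2.COLOR_BGR2HSV)[y0:y1,x0:x1]; return cv2.inRange(h,(5,150,70),(16,255,255))>0
ns,nt=grab_frame("side"),grab_frame("top")
for c,n,r in(("side",ns,(185,250,213,262)),("top",nt,(178,230,222,254))):
    a,b=om(cv2.imread(f"pics/{c}0.png"),r),om(n,r)
    print(c,a.sum(),b.sum(),"IoU",(a&b).sum()/(a|b).sum(),"dcentroid",(np.argwhere(b).mean(0)-np.argwhere(a).mean(0)).round(2))
def bar(al): return [35,135-71*np.cos(np.pi/4+al),56+71*np.sin(np.pi/4+al)]
for c in("side","top"): print(c,"px shift for 0.2 rad",(pix(c,D(p,bar(.2)))-pix(c,D(p,bar(0)))).round(1)[::-1])
# wheel angle: image correlation with start rotated one pin-step is not symmetric; use pin blobs in top view
m=cv2.inRange(cv2.cvtColor(nt,cv2.COLOR_BGR2HSV),(14,90,60),(30,255,255))
ang=[]
for i in range(5):
    u=pix("top",D(p,pin(i,.628))); x,y=np.round(u).astype(int); q=np.argwhere(m[y-4:y+5,x-4:x+5]>0)
    if len(q):
        v=q.mean(0)[::-1]+[x-4,y-4]; w=ray("top",v,68)[:2]-p[:2]; t=np.arctan2(w[1],w[0])-p[2]-np.pi/2-np.radians(18+72*i); ang.append(round((t+np.pi)%(2*np.pi)-np.pi,3))
print(ang)
for t in("tube_a","mirror","driver"):
    for b in boxes_of("side",t)[:2]: print(t,round(b["conf"],2),c2w("side",b["centre"]).round(0))
E
```

```text
side 316 306 IoU 0.8905775075987842 dcentroid [ 0.28 -0.21]
top 229 228 IoU 0.8353413654618473 dcentroid [-0.13  0.04]
side px shift for 0.2 rad [-1.4 -2.6]
top px shift for 0.2 rad [ 0.5 -4.8]
[np.float64(0.638), np.float64(0.638), np.float64(0.644), np.float64(0.652), np.float64(0.656)]
tube_a 0.9 [703.  -4.  49.]
mirror 0.97 [ 727. -118.   60.]
driver 0.63 [ 424. -121.   21.]
driver 0.35 [538.  -3.  12.]
```

The pawl is within 0.3 px of its start position (0.2 rad would show as 3–5 px), the wheel reads about 0.64 rad, and the bystanders haven't moved. The arm is clear, so I'm handing in.

```bash
python3 -c "from rig import *; print(sign_off())"
```

```text
the job is handed in; nothing more can be done
None
```

The job is done and handed in; `sign_off` reported no verdict. With the fingers shut I swung the pawl open by its orange bar. I pushed pin1 until the wheel had turned back one notch, then swung the pawl back and it dropped into the notch.

- **Wheel:** it measures about 0.64–0.65 rad from the pins in the top view (wanted 0.628, allowed 0.52–0.74).
- **Pawl:** the bar is back within 0.3 px of its starting place in both cameras. Resting on a tooth would shift it about 3–5 px, so it is fully down.
- **Bystanders:** the mirror, one tube and the screwdriver were found again within about 6 mm of where they started, which is near the detector's accuracy. The second tube was not detected in that last check, but the last picture shows it standing where it was.
- **Forces and time:** readings stayed around 1 N at the end of each move. The arm was well clear at hand-in, at about 14 s on the robot's clock.

No check failed. One picture taken just after the push-back showed the pawl not yet down; the next, with the arm withdrawn, showed it down.

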